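# Crank the grinder's worm-driven dial one number coarser and push its grounds bin home

## Task

Get the coffee grinder ready for a coarser brew: turn the small handwheel on top of it counter-clockwise (seen from above), several turns, until the red line on the dial stands right under the yellow pointer, and push the grounds bin into the bay below until it sits flat, square and fully home. Leave the handwheel and bin free, and leave the cup, formula box, drying rack and scoop where they stand.

Things in the scene. Friction and masses are not known exactly. Their poses are not given: they have to be found in the camera images.
- grinder: white coffee grinder fixed to the counter, 285 mm long, 120 mm wide, 305 mm high with its handle. Origin on the counter under its middle; its front (dial, bin bay) faces its own -x, z up. Burr shaft along x at 165 mm height. The dial's front stands at x = -97 mm, its lowest point 109 mm high; bean funnel 62 mm wide at x = -4 mm, y = 0, its rim 252 mm high, below the wheel.
- bay (a point): foot of the flat stop at the back of the bin bay: x = -20 mm, y = 0 of the grinder, counter height. The bay is open at the front and floored by the counter; its cheeks, 60 mm high, stand 90 mm apart inside (y = -45 to 45 mm) from the mouth at x = -120 mm back to the stop; flared lips ahead of the mouth reach x = -149 mm and open to about 118 mm.
- dial (a joint): grind dial, black drum 112 mm in diameter on the burr shaft; 15 lines on its rim 0.419 rad apart, fourteen white, one red. Rad: 0 when the red line is under the pointer; starts at -0.50 to -0.34 (red line towards the grinder's +y); grows as the handwheel turns counter-clockwise, 0.105 rad a turn. Only the worm (60:1) moves it; it stays where left.
- red_line (a point): the red line, 3.6 mm wide, on the rim of the dial drum, 56 mm from the shaft axis
- pointer (a point): tip of the fixed yellow pointer, 3 mm wide, over the top of the dial at x = -77 mm, y = 0 of the grinder; the red line belongs straight below this point
- handwheel (a joint): angle of the handwheel in rad, grows counter-clockwise seen from above; always 60 times the dial's value, so it must rise to 0 (starts at -30 to -20.5). Black disc of 80 mm diameter on the vertical worm shaft; takes about 2 to 3 N at the handle and stops when no longer pushed.
- wheel_axis (a point): centre of the handwheel's top face, on its vertical axis, 262 mm above the counter, at x = -54 mm, y = -63 mm of the grinder
- handle_mid (a point): orange upright handle that revolves freely on the handwheel, 19 mm in diameter, 41 mm high, its axis 29 mm off the wheel's axis; this point lies on its axis 285 mm above the counter; its top is at 304 mm. Can be pushed round from behind with closed fingers, or held while it revolves.
- bin: loose grey open grounds bin, 140 mm long (x), 84 mm wide (y), 70 mm high, about 0.32 kg, on the counter in front of the bay, skewed. Origin at the centre of its underside, its front faces its own -x. Fully home its back touches the stop: origin at x = -90 mm, y = 0 of the grinder, axes parallel, front standing 40 mm out of the cheeks.
- bin_pull (a point): black block handle in the middle of the bin's front: 40 mm wide (y), standing 25 mm out of the front face, from 20 to 60 mm above the counter. This point is the centre of its top, 82 mm ahead (-x) of the bin's origin. The front face can be pushed on both sides of it.
- sippy_cup: green sippy cup with white lid and two side handles, 79 mm in diameter, 131 mm over the handles, 132 mm high, origin under its middle; leave alone
- formula_box: white formula container with a flip lid, 111 x 131 mm, 176 mm high, origin under its middle; leave alone
- drying_rack: clear acrylic drying rack with slots and two white bottle caps in it, 150 x 200 mm, 65 mm high, origin under its middle; leave alone
- scoop: steel measuring scoop, 40 mm cup 26 mm high with a handle to -x, 123 mm long, origin under its cup; leave alone
Mind the look-alikes: they are no part of the job. Of the things that look like the bin, the largest one is meant.

How it is judged:
At the end, for the whole second after the job is handed in: the red line is under the pointer within 0.045 rad of the dial (2.5 mm at the rim), and the bin stands flat on the counter in the bay, its back within 4 mm of the stop, within 5 mm of the middle and 0.05 rad of square; handwheel and bin at rest (value of joint dial between -0.045 and 0.045 rad and x of bin in the frame of grinder above -0.094 m and y of bin in the frame of grinder between -0.005 and 0.005 m and angle between the x axis of bin and the x axis of grinder, either way round below 0.05 rad and angle between bin's own z axis and vertical below 0.03 rad and height (world z) of bin below 0.004 m and linear speed of bin below 0.01 m/s and velocity of joint handwheel between -0.1 and 0.1 rad/s); the robot touches nothing.
It fails at once if the sippy cup, formula box, drying rack or scoop is moved more than 20 mm (distance of any of sippy_cup, formula_box, drying_rack, scoop from where it was at the start of the episode above 0.02 m).
It also fails if it takes over 67 s, if anything falls off the work surface, if the arm or the gripper's body presses on something with over 40 N, if the wrist force passes 120 N, or if a joint passes its speed limit or range.

## Robot

A 7-joint arm with a two-finger parallel gripper is mounted at the origin on the work surface. World frame = base frame: x ahead of the robot, y to its left, z up, the work surface at z = 0. Lengths are in m, angles in rad, forces in N, time in s.
With the tool pointing down it reaches from about 0.4 to 0.85 m from the base axis. Payload 4.4 kg.
Tool frame: the origin (TCP) lies between the finger pads; the fingertips stand 8 mm ahead of it and the grasp point (between the pads) lies 11 mm behind it; z points along the fingers, y is the direction in which the jaws open and shut (so a half turn about z gives the same grasp; the last joint's range is limited). The gripper opens to 94 mm and grips with 3 to 60 N. Pads are 16 mm wide; open, the fingers measure 119 mm over their backs; the gripper's body (75 mm by 177 mm) begins 78 mm behind the grasp point.
Start: joints at [1.172, 0.628, 0.038, 1.517, -0.027, 0.996, -0.02], TCP at [0.212, -0.614, 0.213] pointing down, gripper open.
Joint ranges: [-3.06, 3.06], [-0.37, 2.12], [-1.25, 1.32], [0.18, 2.47], [-1.1, 4.24], [0.23, 1.98], [-2.94, 2.94]. Speed limits (rad/s): [2.57, 2.57, 3.14, 3.14, 3.14, 3.14, 3.14].

## Interface

Orientations are given as [roll, pitch, yaw] about the fixed x, y, z axes, in that order (R = Rz(yaw) Ry(pitch) Rx(roll)).
In Python, from plant import arm, viewer gives the robot as it stands.
- The arm moves only by the tool send_rows, never from a script. Its argument "moves" is text: rows parted by semicolons, each of 5 numbers parted by spaces: the closure, from -1 (fully open) to 1 (shut), so that 0 is half open, then the shift along the tool's x, y, z in cm, then the turn about the tool's z in degrees. A call has 1 to 20 rows; each row shifts and turns the pose as measured when the row begins, along the tool's axes as they then stand; what a row does not reach is not made up. A row lasts 1/10 s, in which the tool goes at most 50 mm and 8.59 degrees, less where a joint would pass 70% of its speed; a pose out of reach is approached as far as the arm can. A call with a gripper value outside its range is refused whole. The fingers move at their own pace and stop on an object; "newtons" is the grip in N (left out, the last holds). Time passes only in rows, so rows that do not move let the fingers close. It gives the time, the measured TCP pose, the force and the opening at its end, in the units of the state.
- arm.get_state(): the state, without advancing time (a new reading comes with each control period).
- viewer.capture(name): name is "scene" or "side" or "wrist"; returns a dict with "image" (480x640x3 uint8, red, green, blue), "z_map" (480x640 float32, m along the optical axis (not along the pixel's ray), 0 where there is no reading), "K" (3x3 intrinsics, pixels), "R" (3x3) and "t" (3): a world point X has camera coordinates R X + t. Camera axes: x right, y down, z forward; pixel columns grow to the right and rows downward; lengths in m; the calibration is good to about 2 mm. The wrist camera is an equidistant fisheye: a pixel r from the principal point sees the ray r / f radians off the axis. A picture is of the moment at which its call begins.
- arm.sign_off(): hands the job in, once; it reports no verdict.
The state is a dict: "clock": time; "joint_positions": joint angles; "qd": joint speeds; "tau": joint torques, N m; "tcp_pos": TCP position; "orientation": TCP orientation; "wrist_force": force on the tool from outside, world axes, zero at the start; "wrist_torque": the same for the moment, N m; "finger_gap": finger opening in m.
Only numpy, scipy, OpenCV 4.12 (cv2) and the standard library are available. Lean on these libraries where they do the work, as an engineer would, in place of code of your own. Each camera call takes 0.05 s, during which the arm holds its last target.

## Working session

There is one attempt and no reset: what is moved stays moved. The work goes in short steps, Python scripts to look and compute and a tool call to move; the robot and the scene stay as the last step left them, time stands still between calls to the robot, and variables do not carry over. Pictures are saved under pics/ and viewed, and the job is handed in when it is done.

Besides the shell and the picture viewer there is one more tool, called after ">>>" by a JSON object that holds its "api" and its "payload". send_rows: Moves the arm, as the interface text tells. Its arguments: {"type":"object","properties":{"moves":{"type":"string"},"newtons":{"type":"number"}},"required":["moves"]}

```bash
ls; mkdir -p pics; python3 - <<'E'
from plant import arm, viewer
import cv2
print(arm.get_state())
for n in ["scene","side","wrist"]:
    c=viewer.capture(n)
    cv2.imwrite(f"pics/{n}0.png",c["image"][:,:,::-1])
    print(n,c["K"],c["R"],c["t"])
E
```

```text
pics
{'clock': 0.0, 'joint_positions': array([ 1.17216296,  0.62932155,  0.03845933,  1.51833896, -0.02701516,
        0.99629206, -0.01997334]), 'qd': array([ 3.37281562e-05,  9.78078871e-04,  1.13708795e-04,  2.65580136e-05,
       -4.56851791e-04, -1.89705669e-04,  1.78231203e-03]), 'tau': array([ 3.86915854e-04, -5.49720061e+01,  1.14351779e+00, -1.86630321e+01,
       -5.23662160e-02,  2.36539543e-02,  1.58087905e-04]), 'tcp_pos': array([ 0.21218378, -0.61371835,  0.21257964]), 'orientation': array([-3.13975124e+00,  1.98515396e-05,  3.32838395e-01]), 'wrist_force': array([ 0.03213072,  0.31417651, -0.01045577]), 'wrist_torque': array([ 0.03939375, -0.03771797, -0.00503176]), 'finger_gap': 0.09389371143251246}
scene [[594.32320413   0.         320.75005493]
 [  0.         594.32320413 241.44283684]
 [  0.           0.           1.        ]] [[ 0.25806934  0.96596465 -0.01767801]
 [ 0.66013675 -0.18966484 -0.72680583]
 [-0.70542164  0.1758964  -0.68661544]] [-0.13423098 -0.22733675  2.0126139 ]
side [[465.78896011   0.         323.34075248]
 [  0.         465.78896011 244.27369356]
 [  0.           0.           1.        ]] [[-0.73677722 -0.67597309  0.01482287]
 [-0.42171947  0.44229644 -0.7915343 ]
 [ 0.52849978 -0.58943553 -0.61094495]] [0.44128302 0.38977604 0.98925857]
wrist [[371.64829954   0.         315.90424302]
 [  0.         371.64829954 238.37382934]
 [  0.           0.           1.        ]] [[ 0.3275388  -0.94483706 -0.00112571]
 [-0.90921708 -0.31551434  0.27161553]
 [-0.2569876  -0.08794111 -0.96240518]] [-0.64918959 -0.02868694  0.39184649]
```

View pics/scene0.png

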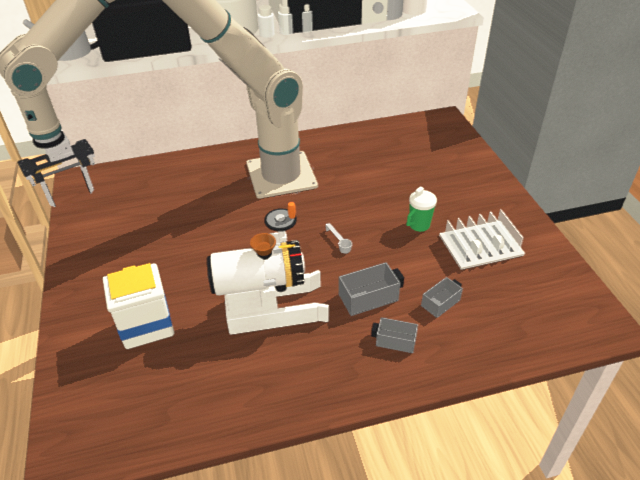

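View pics/side0.png

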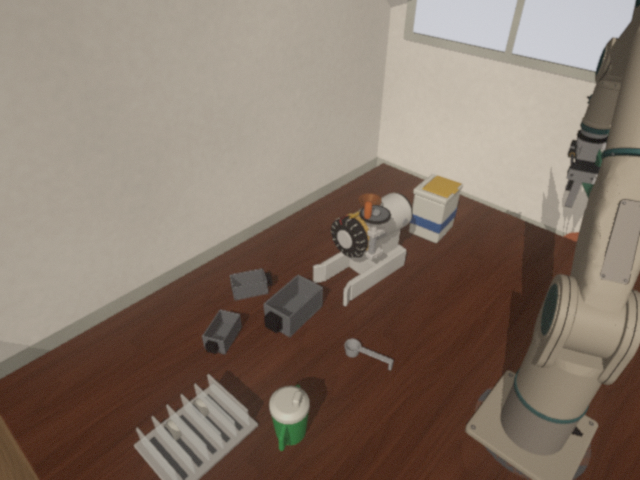

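View pics/wrist0.png

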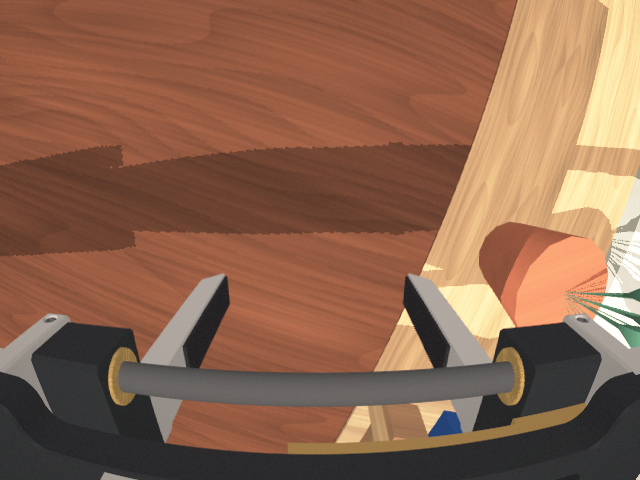

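```bash
cat > h.py <<'E'
import numpy as np, cv2
from plant import arm, viewer
def cap(n,save=None):
    c=viewer.capture(n)
    c["K"]=np.array(c["K"]);c["R"]=np.array(c["R"]);c["t"]=np.array(c["t"])
    if save: cv2.imwrite(save,c["image"][:,:,::-1])
    return c
def cloud(c):
    z=c["z_map"]; h,w=z.shape; u,v=np.meshgrid(np.arange(w),np.arange(h)); K=c["K"]
    P=np.stack([(u-K[0,2])/K[0,0]*z,(v-K[1,2])/K[1,1]*z,z],-1)
    X=(P-c["t"])@c["R"]; X[z==0]=np.nan
    return X
def ray(c,u,v,h):
    K=c["K"]; d=c["R"].T@np.array([(u-K[0,2])/K[0,0],(v-K[1,2])/K[1,1],1]); o=-c["R"].T@c["t"]
    return o+d*(h-o[2])/d[2]
def proj(c,X):
    p=c["R"]@np.asarray(X,float)+c["t"]; p=c["K"]@p; return p[:2]/p[2]
E
python3 - <<'E'
from h import *
a=cap("scene"); b=cap("side")
np.savez("s0.npz",**{k+"_a":v for k,v in a.items()},**{k+"_b":v for k,v in b.items()})
A=a["image"][195:345,200:420,::-1]; cv2.imwrite("pics/cs.png",cv2.resize(A,None,fx=3.6,fy=3.6,interpolation=cv2.INTER_CUBIC))
B=b["image"][180:360,190:410,::-1]; cv2.imwrite("pics/cb.png",cv2.resize(B,None,fx=3.3,fy=3.3,interpolation=cv2.INTER_CUBIC))
for c,n in((a,"scene"),(b,"side")):
    X=cloud(c); print(n,(c["z_map"]>0).mean())
    hsv=cv2.cvtColor(c["image"],cv2.COLOR_RGB2HSV)
    z=X[...,2]
    # region near grinder
    for lo,hi in((0.24,0.256),(0.256,0.268),(0.296,0.31),(0.055,0.065),(0.066,0.074)):
        m=((z>lo)&(z<hi)&(X[...,0]>.2)&(X[...,0]<.95)).astype(np.uint8)
        nn,l,st,ce=cv2.connectedComponentsWithStats(m)
        for i in range(1,nn):
            if st[i,4]>25: print(lo,ce[i].round(),st[i,4],np.median(X[l==i],axis=0).round(4), X[l==i].min(0).round(3),X[l==i].max(0).round(3))
E
```

```text
scene 0.99595703125
0.24 [ 47. 194.] 30 [ 0.2393 -0.6617  0.2481] [ 0.232 -0.671  0.24 ] [ 0.246 -0.656  0.255]
0.24 [263. 242.] 299 [ 0.5687 -0.1519  0.2483] [ 0.542 -0.184  0.24 ] [ 0.61  -0.123  0.255]
0.256 [279. 220.] 533 [ 0.5259 -0.1019  0.2614] [ 0.478 -0.138  0.256] [ 0.56  -0.059  0.267]
0.296 [291. 205.] 38 [ 0.5242 -0.0699  0.3015] [ 0.511 -0.079  0.296] [ 0.531 -0.062  0.305]
0.055 [422. 216.] 52 [0.3984 0.3427 0.0603] [0.381 0.317 0.055] [0.409 0.383 0.065]
0.055 [511. 225.] 84 [0.5029 0.5741 0.0597] [0.434 0.569 0.055] [0.569 0.58  0.065]
0.055 [496. 222.] 71 [0.4768 0.5398 0.0599] [0.433 0.534 0.055] [0.523 0.546 0.065]
0.055 [489. 229.] 93 [0.5019 0.5058 0.0601] [0.438 0.499 0.055] [0.563 0.512 0.065]
0.055 [479. 232.] 91 [0.504  0.472  0.0603] [0.434 0.466 0.055] [0.568 0.478 0.065]
0.055 [468. 235.] 77 [0.5117 0.4383 0.0608] [0.437 0.434 0.055] [0.569 0.449 0.065]
0.055 [457. 236.] 88 [0.5057 0.4044 0.0605] [0.441 0.4   0.055] [0.569 0.409 0.065]
0.055 [380. 273.] 221 [0.5701 0.1702 0.0595] [0.554 0.051 0.055] [0.628 0.206 0.065]
0.055 [311. 274.] 63 [ 0.5339 -0.03
[... 2856 characters left out ...]
894 -1.8431  0.0701] [ 0.744 -1.861  0.066] [ 0.841 -1.83   0.074]
0.066 [553.  95.] 30 [ 0.6832 -1.8417  0.0707] [ 0.64  -1.856  0.066] [ 0.735 -1.829  0.074]
0.066 [574. 100.] 34 [ 0.5845 -1.8435  0.0704] [ 0.529 -1.858  0.067] [ 0.633 -1.833  0.074]
0.066 [446. 220.] 29 [ 0.4936 -0.4595  0.0706] [ 0.488 -0.518  0.066] [ 0.498 -0.415  0.074]
0.066 [425. 221.] 50 [ 0.5402 -0.4101  0.0695] [ 0.497 -0.419  0.066] [ 0.584 -0.4    0.074]
0.066 [389. 249.] 29 [ 0.5365 -0.2134  0.0687] [ 0.532 -0.248  0.066] [ 0.54  -0.178  0.074]
0.066 [291. 298.] 220 [0.5947 0.1298 0.0685] [0.553 0.038 0.066] [0.651 0.187 0.073]
0.066 [297. 426.] 46 [0.3346 0.368  0.0694] [0.331 0.336 0.066] [0.346 0.384 0.074]
```

View pics/cs.png

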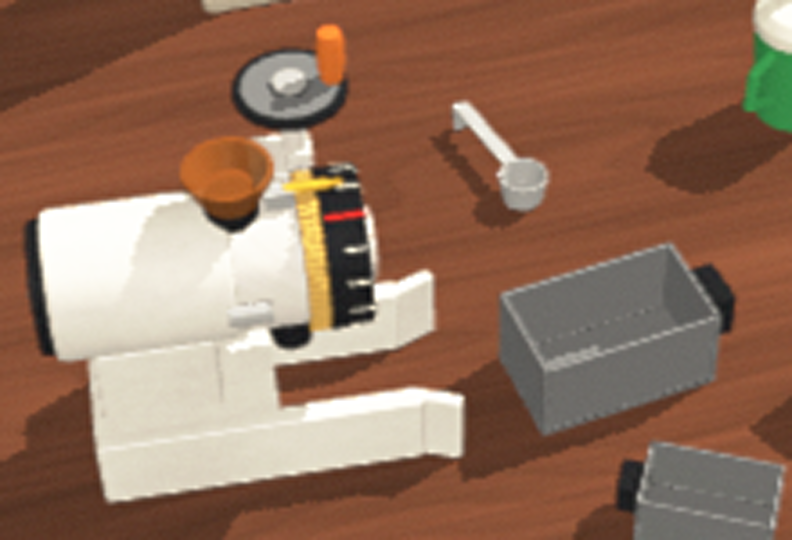

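View pics/cb.png

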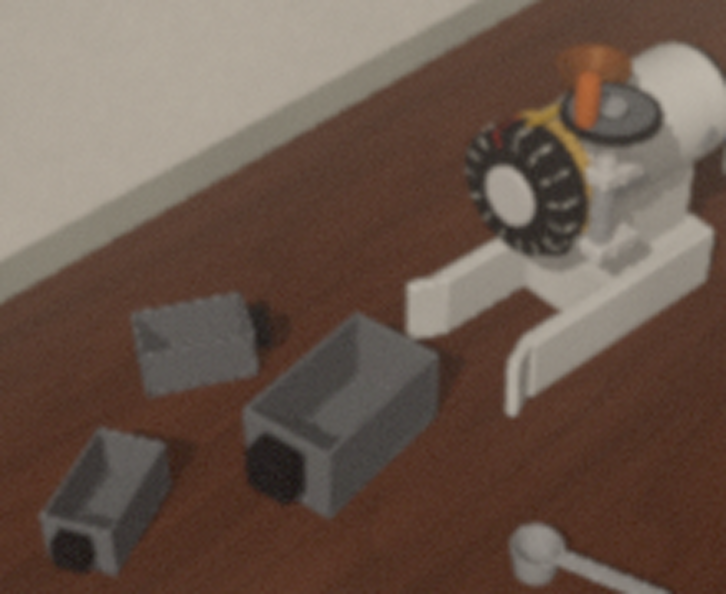

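Bin look-alikes in the scene view are the large grey box (370,290) and the small boxes (442,297) and (397,335). I choose (370,290), the largest; the crop shows its pull facing away from the grinder. The dial's red line is at about (297,255).

```bash
cat > m.py <<'E'
from h import *
def hsv(c): return cv2.cvtColor(c["image"],cv2.COLOR_RGB2HSV)
def near(X,x0,x1,y0,y1,z0,z1):
    return (X[...,0]>x0)&(X[...,0]<x1)&(X[...,1]>y0)&(X[...,1]<y1)&(X[...,2]>z0)&(X[...,2]<z1)
E
python3 - <<'E'
from m import *
from scipy.optimize import least_squares
for n in("scene","side"):
    c=cap(n);X=cloud(c);H=hsv(c)
    m=near(X,.45,.6,-.16,-.03,.255,.267)
    hull=cv2.convexHull(X[m][:,:2].astype(np.float32))
    (cx,cy),r=cv2.minEnclosingCircle(hull); print(n,"wheel",cx,cy,r,np.median(X[m][:,2]))
    mm=near(X,cx-.013,cx+.013,cy-.013,cy+.013,.2,.33); print(" hub z",np.percentile(X[mm][:,2],[5,50,95,99]))
    o=near(X,.45,.6,-.16,-.03,.27,.32)&(H[...,0]<15)&(H[...,1]>150)
    P=X[o]; print(" handle",o.sum(),P.min(0),P.max(0),P[P[:,2]>.299].mean(0) if (P[:,2]>.299).any() else 0)
    f=near(X,.5,.65,-.2,-.1,.246,.258); hull=cv2.convexHull(X[f][:,:2].astype(np.float32)); print(" funnel",cv2.minEnclosingCircle(hull))
    # cheeks top
    w=near(X,.48,.68,-.3,.02,.0565,.063)&(H[...,1]<60)&(H[...,2]>110)
    Q=X[w]
    for yaw in(-1.62,-1.64,-1.66,-1.68,-1.70): 
        ax=np.array([np.cos(yaw),np.sin(yaw)]);ay=np.array([-ax[1],ax[0]])
        s=(Q[:,:2]-[cx,cy])@ay; t=(Q[:,:2]-[cx,cy])@ax
        out=[]
        # edges of each cheek versus t
        for lo,hi in((-.02,.03),(.08,.135)):
            k=(s>lo)&(s<hi)&(t>-.06)&(t<.08)
            tt=t[k];ss=s[k]
            e=[[np.percentile(ss[(tt>a)&(tt<a+.02)],[3,97]) if ((tt>a)&(tt<a+.02)).sum()>4 else [np.nan]*2] for a in np.arange(-.06,.08,.02)]
            out.append(np.array(e).reshape(-1,2).round(4).T)
        if yaw==-1.66: print(out)
    # red line
    rd=near(X,.5,.68,-.12,0,.15,.24)&((H[...,0]<8)|(H[...,0]>172))&(H[...,1]>140)
    v,u=np.nonzero(rd); print(" red",rd.sum(),u.mean(),v.mean(),X[rd].mean(0),X[rd].min(0),X[rd].max(0))
    # bin
    b=near(X,.52,.68,.0,.24,.062,.074)
    rect=cv2.minAreaRect(X[b][:,:2].astype(np.float32)); print(" bin",rect)
    bk=near(X,.52,.68,.12,.26,.03,.065)&(H[...,2]<45); print(" pull",bk.sum(),X[bk].mean(0),X[bk].min(0),X[bk].max(0))
E
```

```text
scene wheel 0.5239170789718628 -0.10760854184627533 0.05333312973380089 0.2611487554851877
 hub z [0.20433039 0.25959429 0.2679467  0.27039807]
 handle 89 [ 0.51072524 -0.07942783  0.27004452] [ 0.53517312 -0.06018025  0.3061601 ] [ 0.52491928 -0.07137907  0.3020249 ]
 funnel ((0.5568236708641052, -0.14635656774044037), 0.05430552735924721)
[array([[nan, nan, nan, nan, nan, nan, nan, nan],
       [nan, nan, nan, nan, nan, nan, nan, nan]]), array([[0.1025, 0.1047, 0.1041, 0.1046, 0.0819, 0.0825, 0.0869,    nan],
       [0.1185, 0.1198, 0.1199, 0.1185, 0.1196, 0.1185, 0.1181,    nan]])]
 red 29 294.6896551724138 254.48275862068965 [ 0.60396234 -0.08314212  0.21446254] [ 0.59825713 -0.0953015   0.21127073] [ 0.60957138 -0.07108057  0.21916307]
 bin ((0.6032003164291382, 0.11793951690196991), (0.09193623811006546, 0.16073563694953918), 6.9016032218933105)
 pull 48 [0.60182884 0.19551262 0.05498808] [0.58048815 0.18693886 0.03148935] [0.61454758 0.20236818 0.06391538]
side wheel 0.515795111656189 -0.09600109606981277 0.04192309454083443 0.2611629944501769
 hub z [0.2020023  0.22349021 0.2
[... 171 characters left out ...]
34, -0.14828409254550934), 0.0459965243935585)
[array([[0.0032, 0.0039, 0.004 , 0.0032, 0.0033, 0.0024, 0.0046,    nan],
       [0.0179, 0.0167, 0.0175, 0.018 , 0.0278, 0.0286, 0.0291,    nan]]), array([[0.109 , 0.1086, 0.1098, 0.11  ,    nan,    nan,    nan,    nan],
       [0.1253, 0.1238, 0.1245, 0.1243,    nan,    nan,    nan,    nan]])]
 red 2 340.0 220.5 [ 0.60531628 -0.06684718  0.21120916] [ 0.60522383 -0.06705117  0.20947139] [ 0.60540873 -0.06664319  0.21294692]
 bin ((0.6003227233886719, 0.1235344260931015), (0.08608769625425339, 0.164812833070755), 6.366891860961914)
 pull 223 [0.58665236 0.19838123 0.05031314] [0.56988304 0.18135561 0.03030919] [0.61315131 0.20854437 0.06376693]
```

```bash
python3 - <<'E'
from m import *
from scipy.optimize import least_squares
for n in("scene","side"):
    c=cap(n);X=cloud(c);H=hsv(c)
    m=near(X,.47,.57,-.15,-.045,.257,.266)&(H[...,1]<110)
    m=m.astype(np.uint8); nn,l,st,ce=cv2.connectedComponentsWithStats(m); i=1+np.argmax(st[1:,4]); m=(l==i).astype(np.uint8)
    cn,_=cv2.findContours(m,cv2.RETR_EXTERNAL,cv2.CHAIN_APPROX_NONE)
    p=np.vstack(cn)[:,0]; W=np.array([ray(c,u,v,.262)[:2] for u,v in p])
    r=least_squares(lambda q:np.hypot(*(W-q[:2]).T)-.040,[.518,-.097],loss="soft_l1",f_scale=.001)
    rr=np.hypot(*(W-r.x).T); print(n,"wheel",r.x.round(4),np.percentile(rr,[10,50,90]).round(4),len(p))
    o=near(X,.45,.6,-.16,-.03,.268,.32)&(H[...,0]<15)&(H[...,1]>150)
    v,u=np.nonzero(o); t=v<v.min()+3
    print(" handle pix",u.mean(),v.mean(),"mid",ray(c,u.mean(),v.mean(),.285).round(4),"top median",ray(c,u[t].mean(),v[t].mean(),.304).round(4), "uv range",u.min(),u.max(),v.min(),v.max())
    R=(H[...,0]<15)&(H[...,1]>150)&near(X,.53,.63,-.2,-.1,.22,.258)
    cn,_=cv2.findContours(R.astype(np.uint8),cv2.RETR_EXTERNAL,cv2.CHAIN_APPROX_NONE)
    p=max(cn,key=len)[:,0]; 
    e=cv2.fitEllipse(p); print(" funnel",R.sum(),e[0])
E
```

```text
scene wheel [ 0.522 -0.1  ] [0.0308 0.0379 0.0399] 82
 handle pix 290.8 209.5 mid [ 0.521 -0.07   0.285] top median [ 0.5185 -0.0713  0.304 ] uv range 287 295 202 217
 funnel 435 (262.4295654296875, 243.42604064941406)
side wheel [ 0.5135 -0.0937] [0.0259 0.0379 0.0412] 90
 handle pix 367.6222222222222 208.92222222222222 mid [ 0.5213 -0.0682  0.285 ] top median [ 0.5191 -0.0653  0.304 ] uv range 365 371 202 217
 funnel 22 (364.64105224609375, 200.94773864746094)
```

>>> {"api": "send_rows", "payload": {"moves": "0 0 0 -1.9 -8.2;0 0 0 -1.9 -8.2;0 0 0 -1.9 -8.2;0 0 0 -1.9 -8.2;0 0 0 -1.9 -8.2;0 0 0 -1.9 -8.2;0 0 0 -1.9 -8.2;0 0 0 -1.9 -8.2", "newtons": 8}}

```text
clock: 1.25
tcp_pos: [0.2115, -0.6122, 0.3676]
orientation: [-3.137, -0.007, 1.523]
wrist_force: [0.5, -0.7, 0.1]
finger_gap: 0.0472
```

>>> {"api": "send_rows", "payload": {"moves": "0 3.9 2 0 0.3;0 3.9 2 0 0.3;0 3.9 2 0 0.3;0 3.9 2 0 0.3;0 3.9 2 0 0.3;0 3.9 2 0 0.3;0 3.9 2 0 0.3;0 3.9 2 0 0.3;0 3.9 2 0 0.3;0 3.9 2 0 0.3;0 3.9 2 0 0.3;0 3.9 2 0 0;0 2 1 0 0;0 0.5 0.3 0 0;0 0 0 0 0"}}

```text
clock: 2.75
tcp_pos: [0.5118, -0.1266, 0.3708]
orientation: [3.139, 0.004, 1.46]
wrist_force: [-0.0, -0.6, -0.8]
finger_gap: 0.047
```

```bash
python3 - <<'E'
from m import *
s=arm.get_state(); print(s["clock"],s["joint_positions"].round(3),s["tcp_pos"].round(4),s["orientation"].round(4))
c=cap("wrist","pics/w1.png")
E
```

```text
2.75 [ 0.521  0.329 -0.468  1.61   0.159  1.237 -0.088] [ 0.5118 -0.1266  0.3708] [3.1388 0.0041 1.4601]
```

View pics/w1.png

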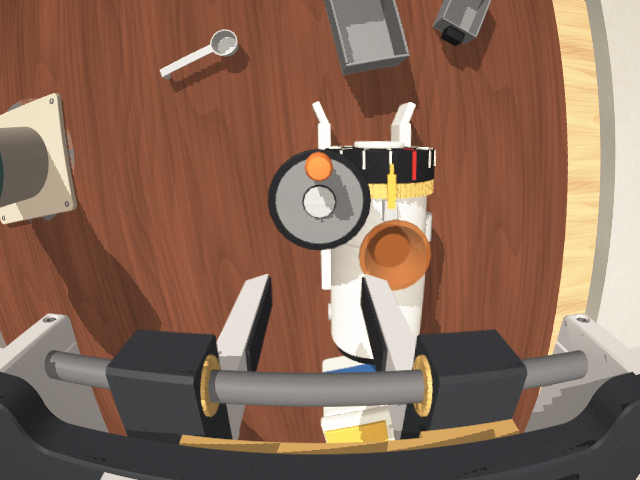

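```bash
cat >> m.py <<'E'
def fray(c,u,v,h):
    K=c["K"]; x=(u-K[0,2])/K[0,0]; y=(v-K[1,2])/K[1,1]; r=np.hypot(x,y); s=np.sin(r)/r if r>1e-9 else 1
    d=c["R"].T@np.array([x*s,y*s,np.cos(r)]); o=-c["R"].T@c["t"]
    return o+d*(h-o[2])/d[2]
def fcloud(c):
    z=c["z_map"];h,w=z.shape;u,v=np.meshgrid(np.arange(w),np.arange(h));K=c["K"]
    x=(u-K[0,2])/K[0,0];y=(v-K[1,2])/K[1,1];r=np.hypot(x,y)+1e-12
    k=np.tan(np.minimum(r,1.5))/r
    X=(np.stack([x*k*z,y*k*z,z],-1)-c["t"])@c["R"]; X[z==0]=np.nan
    return X
E
python3 - <<'E'
from m import *
c=cap("wrist");H=hsv(c);X=fcloud(c)
for k,(u,v,h) in dict(handle=(319,166,.304),hub=(320,202,.268),wheelL=(270,198,.262),wheelR=(370,203,.262),top=(325,151,.262),bot=(320,249,.262),pointer=(392,165,.225)).items(): print(k,fray(c,u,v,h).round(4),X[v,u].round(4))
# wheel via contour: dark+grey
m=near(X,.46,.57,-.16,-.04,.255,.267)&(H[...,1]<100)
m=m.astype(np.uint8);cn,_=cv2.findContours(m,cv2.RETR_EXTERNAL,cv2.CHAIN_APPROX_NONE);p=cv2.convexHull(max(cn,key=cv2.contourArea))[:,0]
W=np.array([fray(c,u,v,.262)[:2] for u,v in p]); print("circle",cv2.minEnclosingCircle(W.astype(np.float32)))
o=near(X,.46,.57,-.16,-.02,.297,.31)&(H[...,0]<15)&(H[...,1]>150); v,u=np.nonzero(o); print("handle",u.mean(),v.mean(),fray(c,u.mean(),v.mean(),.304))
F=near(X,.5,.65,-.22,-.1,.244,.258)&(H[...,0]<20)&(H[...,1]>120);cn,_=cv2.findContours(F.astype(np.uint8),cv2.RETR_EXTERNAL,cv2.CHAIN_APPROX_NONE);p=cv2.convexHull(max(cn,key=cv2.contourArea))[:,0]
W=np.array([fray(c,u,v,.252)[:2] for u,v in p]); print("funnel",cv2.minEnclosingCircle(W.astype(np.float32)))
r=((H[...,0]<8)|(H[...,0]>172))&(H[...,1]>150)&near(X,.55,.66,-.09,.02,.15,.24); v,u=np.nonzero(r);print("red",u.mean(),v.mean(),X[r].mean(0),[fray(c,u.mean(),v.mean(),h).round(4) for h in(.214,.216,.218)])
y=(H[...,0]>18)&(H[...,0]<32)&(H[...,1]>150)&near(X,.55,.62,-.09,.02,.222,.24);v,u=np.nonzero(y);print("ptr",u.mean(),v.mean(),X[y].mean(0),X[y].min(0),X[y].max(0))
E
```

```text
handle [ 0.5204 -0.068   0.304 ] [ 0.5204 -0.068   0.3044]
hub [ 0.5182 -0.0981  0.268 ] [ 0.5182 -0.0983  0.2668]
wheelL [ 0.4805 -0.0917  0.262 ] [ 0.4805 -0.0916  0.2625]
wheelR [ 0.5565 -0.1041  0.262 ] [ 0.5567 -0.1044  0.2606]
top [ 0.5262 -0.0609  0.262 ] [ 0.5262 -0.0609  0.2619]
bot [ 0.5141 -0.1367  0.262 ] [ 0.5141 -0.137   0.2611]
pointer [ 0.5834 -0.0801  0.225 ] [ 0.5827 -0.0798  0.2286]
circle ((0.5181691646575928, -0.09730400145053864), 0.0398431159555912)
handle 319.30117647058825 167.2 [ 0.52046299 -0.0688051   0.304     ]
funnel ((0.5764087438583374, -0.15215277671813965), 0.0314265713095665)
red 413.25373134328356 159.7089552238806 [ 0.60521044 -0.0778907   0.21565716] [array([ 0.6056, -0.0781,  0.214 ]), array([ 0.6051, -0.0779,  0.216 ]), array([ 0.6046, -0.0777,  0.218 ])]
ptr 391.43939393939394 170.9090909090909 [ 0.58188845 -0.08489043  0.22794173] [ 0.57849954 -0.08992021  0.22432769] [ 0.58502589 -0.07821559  0.22982204]
```

>>> {"api": "send_rows", "payload": {"moves": "0 3 0.1 0 -1;0 2.3 0.1 0 -0.4;0 0.4 0 0 0;0 0 0 0 0;0 0 0 0 0"}}

```text
clock: 3.35
tcp_pos: [0.5163, -0.0822, 0.3703]
orientation: [3.141, 0.011, 1.465]
wrist_force: [-1.4, -1.3, 0.1]
finger_gap: 0.047
```

>>> {"api": "send_rows", "payload": {"moves": "0 1 0.3 0 -1;0 0.6 0.15 0 0;0 0.1 0 2 0;0 0.1 0 2 0;0 0 0 2 0"}}

```text
clock: 3.85
tcp_pos: [0.5256, -0.0673, 0.3111]
orientation: [3.134, 0.012, 1.478]
wrist_force: [0.2, -0.3, 0.2]
finger_gap: 0.0469
```

>>> {"api": "send_rows", "payload": {"moves": "0 0 -0.5 1.4 0;0 -0.1 0 1 0;0 0 0 0.3 0;0 0 0 0 0"}}

```text
clock: 4.25
tcp_pos: [0.5201, -0.0679, 0.2806]
orientation: [3.138, 0.012, 1.478]
wrist_force: [-0.7, 0.0, 0.6]
finger_gap: 0.0471
```

>>> {"api": "send_rows", "payload": {"moves": "1 0 0 -0.3 0;1 0 0 0 0;1 0 0 0 0;1 0 0 0 0", "newtons": 8}}

```text
clock: 4.65
tcp_pos: [0.5214, -0.0678, 0.2858]
orientation: [3.135, 0.012, 1.478]
wrist_force: [-1.5, 0.7, -1.0]
finger_gap: 0.0186
```

```bash
python3 - <<'E'
from m import *
c=cap("wrist","pics/w2.png")
E
```

```text
(no output)
```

View pics/w2.png

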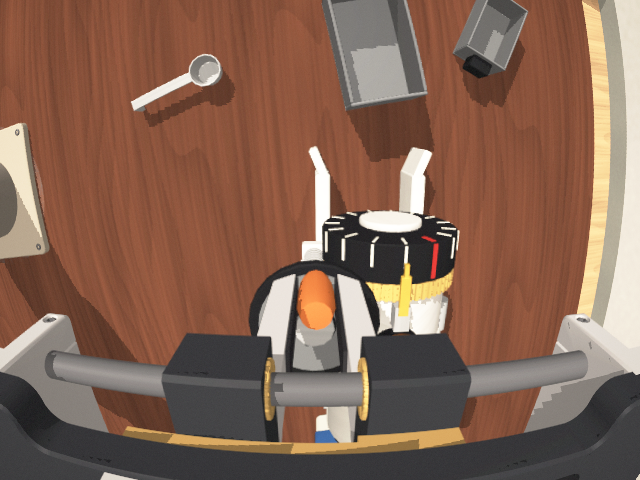

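>>> {"api": "send_rows", "payload": {"moves": "1 -0.2 -1.1 0 0;1 -0.6 -0.95 0 0;1 -0.95 -0.6 0 0;1 -1.1 -0.2 0 0"}}

```text
clock: 5.1
tcp_pos: [0.4893, -0.0909, 0.2859]
orientation: [3.132, 0.007, 1.482]
wrist_force: [2.3, 1.8, -3.7]
finger_gap: 0.0187
```

```bash
cat > st.py <<'E'
from m import *
s=arm.get_state(); p=s["tcp_pos"]; yaw=s["orientation"][2]
d=p[:2]-[.5182,-.0973]; tx=np.array([np.cos(yaw),np.sin(yaw)]);ty=np.array([np.sin(yaw),-np.cos(yaw)])
a=np.degrees(np.arctan2(-d@ty,d@tx))
print("t",s["clock"],"p",p.round(4),"rpy",s["orientation"].round(3),"r",np.hypot(*d).round(4),"alpha",a.round(1),"F",s["wrist_force"].round(1),"gap",round(s["finger_gap"],4),"j",s["joint_positions"].round(2))
E
python3 st.py
```

```text
t 5.1 p [ 0.4893 -0.0909  0.2859] rpy [3.132 0.007 1.482] r 0.0296 alpha 82.7 F [ 2.3  1.8 -3.7] gap 0.0187 j [ 0.48  0.35 -0.48  1.83  0.2   1.   -0.18]
```

>>> {"api": "send_rows", "payload": {"moves": "1 -1.13 0.1 0 0;1 -1 0.52 0 0;1 -0.73 0.87 0 0;1 -0.34 1.08 0 0;1 0.1 1.13 0 0;1 0.52 1 0 0;1 0.87 0.73 0 0;1 1.08 0.34 0 0"}}

```text
clock: 5.9
tcp_pos: [0.5437, -0.1101, 0.286]
orientation: [3.141, 0.006, 1.472]
wrist_force: [0.4, -4.1, 0.3]
finger_gap: 0.019
```

```bash
python3 st.py
```

```text
t 5.9 p [ 0.5437 -0.1101  0.286 ] rpy [3.141 0.006 1.472] r 0.0285 alpha -110.9 F [ 0.4 -4.1  0.3] gap 0.019 j [ 0.45  0.44 -0.46  1.68  0.23  1.07 -0.17]
```

>>> {"api": "send_rows", "payload": {"moves": "1 1.11 0.2 0 0;1 1.11 -0.22 0 0;1 0.96 -0.6 0 0;1 0.68 -0.9 0 0;1 0.31 -1.09 0 0;1 -0.1 -1.13 0 0;1 -0.5 -1.02 0 0;1 -0.83 -0.77 0 0;1 -1.05 -0.42 0 0;1 -1.13 -0.02 0 0;1 -1.06 0.39 0 0;1 -0.85 0.74 0 0;1 -0.53 1 0 0;1 -0.14 1.12 0 0;1 0.27 1.1 0 0;1 0.65 0.93 0 0;1 0.94 0.63 0 0;1 1.1 0.25 0 0;1 1.12 -0.16 0 0;1 0.99 -0.55 0 0"}}

```text
clock: 7.9
tcp_pos: [0.5419, -0.0792, 0.2858]
orientation: [-3.14, 0.02, 1.474]
wrist_force: [-3.6, -6.4, 3.9]
finger_gap: 0.0188
```

```bash
python3 st.py
```

```text
t 7.9 p [ 0.5419 -0.0792  0.2858] rpy [-3.14   0.02   1.474] r 0.0299 alpha -47.1 F [-3.6 -6.4  3.9] gap 0.0188 j [ 0.39  0.43 -0.46  1.7   0.24  1.06 -0.24]
```

>>> {"api": "send_rows", "payload": {"moves": "1 0.66 -0.91 0 0;1 0.29 -1.09 0 0;1 -0.12 -1.12 0 0;1 -0.51 -1.01 0 0;1 -0.84 -0.76 0 0;1 -1.05 -0.4 0 0;1 -1.13 0 0 0;1 -1.05 0.4 0 0;1 -0.84 0.76 0 0;1 -0.51 1.01 0 0;1 -0.12 1.12 0 0;1 0.29 1.09 0 0;1 0.66 0.91 0 0;1 0.95 0.62 0 0;1 1.11 0.23 0 0;1 1.12 -0.18 0 0;1 0.98 -0.57 0 0;1 0.71 -0.88 0 0;1 0.35 -1.07 0 0;1 -0.06 -1.13 0 0"}}

```text
clock: 9.9
tcp_pos: [0.5171, -0.0676, 0.2859]
orientation: [-3.141, 0.009, 1.47]
wrist_force: [2.0, -0.0, -3.1]
finger_gap: 0.019
```

```bash
python3 st.py; cat > dial.py <<'E'
from m import *
O=np.array([.5764,-.1565]);yaw=-1.656
ax=np.array([np.cos(yaw),np.sin(yaw)]);ay=np.array([-ax[1],ax[0]])
def G(X): d=X[...,:2]-O; return np.stack([d@ax,d@ay,X[...,2]],-1)
if __name__=="__main__":
    import sys
    for n in ("wrist","scene","side"):
        c=cap(n,f"pics/{n}_{sys.argv[1]}.png");H=hsv(c);X=(fcloud if n=="wrist" else cloud)(c);g=G(X)
        r=((H[...,0]<8)|(H[...,0]>172))&(H[...,1]>120)&(g[...,0]>-.102)&(g[...,0]<-.06)&(abs(g[...,1])<.06)&(g[...,2]>.15)&(g[...,2]<.235)
        if r.sum(): 
            v,u=np.nonzero(r);q=g[r]; an=np.arctan2(q[:,1],q[:,2]-.165); print(n,"red",r.sum(),u.mean().round(1),v.mean().round(1),"dial",(-np.median(an)).round(3),"rad",np.median(np.hypot(q[:,1],q[:,2]-.165)).round(4))
        y=(H[...,0]>18)&(H[...,0]<32)&(H[...,1]>130)&(g[...,0]>-.085)&(g[...,0]<-.05)&(abs(g[...,1])<.03)&(g[...,2]>.2225)&(g[...,2]<.24)
        if y.sum(): q=g[y]; v,u=np.nonzero(y); print("  ptr y",np.median(q[:,1]).round(4),"z",np.median(q[:,2]).round(4),u.mean().round(1),v.mean().round(1))
E
python3 dial.py a
```

```text
t 9.9 p [ 0.5171 -0.0676  0.2859] rpy [-3.141  0.009  1.47 ] r 0.0297 alpha 7.8 F [ 2.  -0.  -3.1] gap 0.019 j [ 0.4   0.39 -0.46  1.77  0.21  1.03 -0.24]
wrist red 256 419.3 256.4 dial -0.091 rad 0.0567
  ptr y -0.001 z 0.2282 411.8 285.4
scene red 32 294.3 248.2 dial -0.086 rad 0.0553
  ptr y 0.0012 z 0.2258 288.1 245.7
side red 19 345.4 220.8 dial -0.101 rad 0.0538
  ptr y -0.0021 z 0.2263 354.0 215.3
```

>>> {"api": "send_rows", "payload": {"moves": "1 -0.37 -1.07 0 0;1 -0.73 -0.87 0 0;1 -0.99 -0.55 0 0;1 -1.12 -0.16 0 0;1 -1.1 0.25 0 0;1 -0.94 0.63 0 0;1 -0.65 0.93 0 0;1 -0.27 1.1 0 0;1 0.14 1.12 0 0;1 0.53 1 0 0;1 0.85 0.74 0 0;1 1.06 0.39 0 0;1 1.13 -0.02 0 0;1 1.05 -0.42 0 0;1 0.4 -0.38 0 0;1 0 0 0 0"}}

```text
clock: 11.65
tcp_pos: [0.5407, -0.0822, 0.2865]
orientation: [3.141, 0.004, 1.463]
wrist_force: [-0.2, -2.6, -1.4]
finger_gap: 0.0184
```

```bash
python3 st.py;python3 dial.py b; python3 -c "
import cv2
a=cv2.imread('pics/wrist_b.png')[130:330,280:500]; cv2.imwrite('pics/wb.png',cv2.resize(a,None,fx=3,fy=3))"
```

```text
t 11.65 p [ 0.5407 -0.0822  0.2865] rpy [3.141 0.004 1.463] r 0.0271 alpha -50.0 F [-0.2 -2.6 -1.4] gap 0.0184 j [ 0.4   0.43 -0.45  1.7   0.21  1.06 -0.22]
wrist red 172 378.3 232.8 dial -0.009 rad 0.0563
  ptr y -0.0008 z 0.2283 377.4 269.1
scene red 23 294.7 246.5 dial -0.002 rad 0.0545
  ptr y 0.002 z 0.2272 287.5 245.8
side red 17 346.8 221.2 dial -0.026 rad 0.0535
  ptr y -0.0017 z 0.2266 354.2 215.2
```

View pics/wb.png

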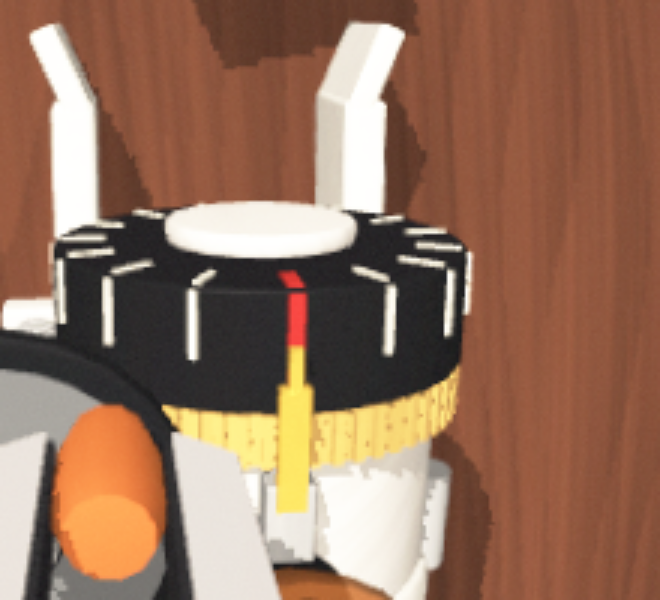

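The red line's top end (wrist ~(377,228)) now sits exactly on the pointer tip, and the dial reads about -0.01. Next I release the handle and go up.

>>> {"api": "send_rows", "payload": {"moves": "0 0 0 0 0;0 0 0 0 0;0 0 0 0 0;0 0 0 -2 0;0 0 0 -3 0;0 0 0 -3 0"}}

```text
clock: 12.4
tcp_pos: [0.5385, -0.082, 0.3651]
orientation: [-3.133, 0.0, 1.461]
wrist_force: [1.4, 0.0, -0.8]
finger_gap: 0.0471
```

```bash
python3 st.py;python3 dial.py c; python3 - <<'E'
from m import *
from dial import G
for n in("scene","side","wrist"):
    c=cap(n,f"pics/{n}_d.png");H=hsv(c);X=(fcloud if n=="wrist" else cloud)(c);g=G(X)
    b=near(X,.52,.68,.02,.24,.066,.073)&(H[...,1]<90)
    b=b.astype(np.uint8);nn,l,s_,ce=cv2.connectedComponentsWithStats(cv2.dilate(b,np.ones((5,5))));i=1+np.argmax(s_[1:,4]);b=(b>0)&(l==i)
    P=g[b][:,:2]*1000; r=cv2.minAreaRect(P.astype(np.float32)); print(n,b.sum(),"bin rect grinder mm",r)
    k=(H[...,2]<60)&near(X,.53,.66,.15,.27,.057,.063); 
    if k.sum(): print("  pull top",k.sum(),(np.median(g[k],0)*1000).round(1),(g[k].min(0)*1000).round(),(g[k].max(0)*1000).round())
E
```

```text
t 12.4 p [ 0.5385 -0.082   0.3651] rpy [-3.133  0.     1.461] r 0.0254 alpha -46.8 F [ 1.4  0.  -0.8] gap 0.0471 j [ 0.42  0.37 -0.46  1.57  0.17  1.25 -0.18]
wrist red 90 367.7 209.6 dial -0.011 rad 0.0566
  ptr y -0.0001 z 0.2284 367.8 237.7
scene red 21 294.9 246.9 dial -0.017 rad 0.0546
  ptr y 0.0008 z 0.2265 287.1 245.8
side red 16 346.6 221.4 dial -0.018 rad 0.053
  ptr y -0.0019 z 0.227 354.2 215.2
scene 211 bin rect grinder mm ((-266.813232421875, 4.900566101074219), (142.1689910888672, 90.21829986572266), 10.325701713562012)
  pull top 36 [-350.7   -8.1   59.5] [-360.  -28.   57.] [-341.   10.   63.]
side 242 bin rect grinder mm ((-270.61297607421875, 2.2505340576171875), (141.86793518066406, 86.79708862304688), 11.373381614685059)
  pull top 95 [-351.4  -15.    59.1] [-366.  -35.   57.] [-338.    5.   62.]
wrist 900 bin rect grinder mm ((-267.3885803222656, 3.4204673767089844), (139.8683319091797, 84.89276123046875), 11.587292671203613)
```

View pics/wrist_d.png

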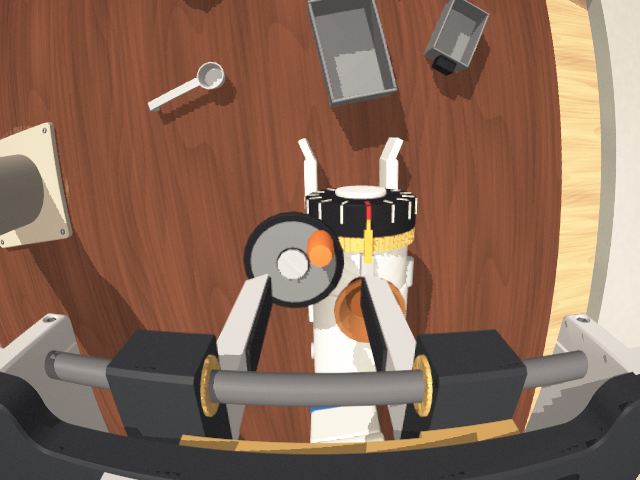

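>>> {"api": "send_rows", "payload": {"moves": "-0.6 3.8 0.35 0 0;-0.6 3.8 0.35 0 0;-0.6 3.8 0.35 0 0;-0.6 3.8 0.35 0 0;-0.6 3.8 0.35 0 0;-0.6 3.8 0.35 0 0;-0.6 3.8 0.35 2 0;-0.6 0.8 0 3 -6;-0.6 0.2 0 3 -6;-0.6 0 0 2 -1;-0.6 0 0 0 0"}}

```text
clock: 13.8
tcp_pos: [0.5861, 0.1964, 0.2419]
orientation: [-3.106, -0.001, 1.693]
wrist_force: [0.1, -1.1, 0.2]
finger_gap: 0.0749
```

```bash
python3 st.py; cat > binm.py <<'E'
import sys
from m import *
from dial import G,O,ax,ay
for n in("scene","side","wrist"):
    c=cap(n,f"pics/{n}_{sys.argv[1]}.png");H=hsv(c);X=(fcloud if n=="wrist" else cloud)(c);g=G(X)
    b=near(X,.50,.70,-.1,.24,.066,.073)&(H[...,1]<90)&(abs(g[...,1])<.09)&(g[...,0]<-.03)
    b=b.astype(np.uint8);nn,l,s_,ce=cv2.connectedComponentsWithStats(cv2.dilate(b,np.ones((5,5))))
    if nn>1:
        i=1+np.argmax(s_[1:,4]);b=(b>0)&(l==i)
        P=g[b][:,:2]*1000; r=cv2.minAreaRect(P.astype(np.float32)); print(n,b.sum(),"bin rect grinder mm",np.round(r[0],1),np.round(r[1],1),round(r[2],1), "ext",P.min(0).round(1),P.max(0).round(1))
    k=(H[...,2]<60)&(H[...,1]<120)&(g[...,2]>.056)&(g[...,2]<.064)&(abs(g[...,1])<.05)&(g[...,0]<-.14)&(g[...,0]>-.40)
    if k.sum(): print("  pull top",k.sum(),(np.median(g[k],0)*1000).round(1),(np.percentile(g[k],2,axis=0)*1000).round(),(np.percentile(g[k],98,axis=0)*1000).round())
s=arm.get_state();p=s["tcp_pos"];d=p[:2]-O;print("tcp grinder mm",(d@ax*1000).round(1),(d@ay*1000).round(1),"z",p[2].round(4),"yaw off deg",np.degrees(s["orientation"][2]-np.pi+1.656).round(2))
E
python3 binm.py e
```

```text
t 13.8 p [0.5861 0.1964 0.2419] rpy [-3.106e+00 -1.000e-03  1.693e+00] r 0.3014 alpha -20.0 F [ 0.1 -1.1  0.2] gap 0.0749 j [-0.05  0.62 -0.53  1.53  0.32  1.12 -0.53]
scene 216 bin rect grinder mm [-269.2    4.2] [146.1  87.5] 11.1 ext [-343.   -50.9] [-191.6   58.8]
  pull top 49 [-351.3  -11.3   59.3] [-361.  -29.   57.] [-343.    9.   63.]
side 234 bin rect grinder mm [-269.9    2.8] [144.4  86.9] 11.5 ext [-346.5  -51.4] [-195.    57.1]
  pull top 106 [-351.3  -15.7   58.7] [-364.  -34.   56.] [-338.    3.   62.]
wrist 1629 bin rect grinder mm [-268.1    3.7] [140.8  84.5] 11.6 ext [-344.5  -50.9] [-192.1   57.7]
  pull top 966 [-349.9  -13.    60.1] [-363.  -31.   58.] [-336.    6.   62.]
tcp grinder mm -353.5 -17.7 z 0.2463 yaw off deg 11.78
```

View pics/wrist_e.png

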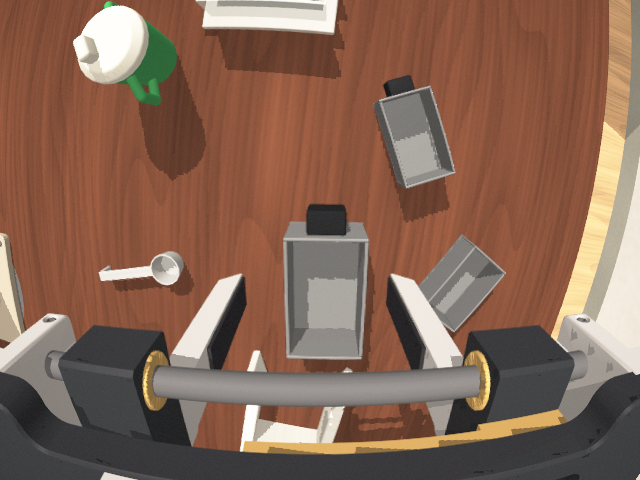

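>>> {"api": "send_rows", "payload": {"moves": "-0.6 -0.2 0.4 2.5 0;-0.6 0 0 3.5 0;-0.6 0 0 3.5 0;-0.6 0 0 2 0;-0.6 0 0 0 0"}}

```text
clock: 14.45
tcp_pos: [0.5984, 0.1965, 0.1374]
orientation: [-3.133, -0.005, 1.684]
wrist_force: [-0.3, -0.1, -0.1]
finger_gap: 0.0752
```

```bash
python3 st.py; python3 binm.py f | tail -1
```

```text
t 14.45 p [0.5984 0.1965 0.1374] rpy [-3.133 -0.005  1.684] r 0.3046 alpha -21.8 F [-0.3 -0.1 -0.1] gap 0.0752 j [-0.07  0.73 -0.48  1.63  0.4   0.89 -0.59]
tcp grinder mm -355.1 -6.3 z 0.1405 yaw off deg 11.38
```

>>> {"api": "send_rows", "payload": {"moves": "-0.6 -0.2 -0.6 2 0;-0.6 0 -0.1 3 0;-0.6 0 0 2 0;-0.6 0 0 0 0"}}

```text
clock: 15.0
tcp_pos: [0.6008, 0.1983, 0.0785]
orientation: [3.127, -0.011, 1.682]
wrist_force: [-0.4, 1.0, 0.3]
finger_gap: 0.0753
```

```bash
python3 st.py; python3 binm.py g 
```

```text
t 15.0 p [0.6008 0.1983 0.0785] rpy [ 3.127 -0.011  1.682] r 0.3069 alpha -22.0 F [-0.4  1.   0.3] gap 0.0753 j [-0.1   0.79 -0.44  1.69  0.45  0.74 -0.64]
scene 216 bin rect grinder mm [-276.6    3.7] [160.   90.2] 10.8 ext [-354.8  -50.5] [-191.9   60.5]
  pull top 47 [-351.3   -7.8   59.8] [-360.  -29.   56.] [-343.    9.   63.]
side 111 bin rect grinder mm [-255.8  -30.8] [149.4  52.7] 31.3 ext [-330.   -52.8] [-192.7   29.6]
  pull top 84 [-354.6  -10.1   58.6] [-365.  -34.   56.] [-342.    4.   62.]
wrist 1541 bin rect grinder mm [-320.1   -2.6] [38.3 75.2] 10.6 ext [-345.2  -42.3] [-307.5   37.3]
  pull top 2775 [-350.1  -12.7   60.2] [-363.  -32.   57.] [-337.    6.   61.]
tcp grinder mm -356.7 -4.4 z 0.0809 yaw off deg 11.25
```

>>> {"api": "send_rows", "payload": {"moves": "-0.6 -0.4 -0.8 0 0;-0.6 -0.2 -0.4 0.5 0;-0.6 0 0 0.5 0"}}

```text
clock: 15.45
tcp_pos: [0.593, 0.1925, 0.0744]
orientation: [3.116, -0.014, 1.682]
wrist_force: [1.1, -0.4, -0.2]
finger_gap: 0.0751
```

```bash
python3 st.py; python3 binm.py g2 |tail -1
```

```text
t 15.45 p [0.593  0.1925 0.0744] rpy [ 3.116 -0.014  1.682] r 0.2993 alpha -20.8 F [ 1.1 -0.4 -0.2] gap 0.0751 j [-0.09  0.78 -0.43  1.73  0.47  0.7  -0.66]
tcp grinder mm -349.5 -13.1 z 0.0737 yaw off deg 11.23
```

>>> {"api": "send_rows", "payload": {"moves": "-0.6 0.2 -0.1 1.8 0;-0.6 0 0 1.6 0;-0.6 0 0 0.8 0;-0.6 0 0 0 0"}}

```text
clock: 16.0
tcp_pos: [0.5939, 0.196, 0.03]
orientation: [3.116, -0.014, 1.682]
wrist_force: [0.5, -0.5, -0.5]
finger_gap: 0.0753
```

```bash
python3 st.py; python3 binm.py g3 |tail -1
```

```text
t 16.0 p [0.5939 0.196  0.03  ] rpy [ 3.116 -0.014  1.682] r 0.3029 alpha -20.8 F [ 0.5 -0.5 -0.5] gap 0.0753 j [-0.12  0.85 -0.39  1.75  0.5   0.62 -0.69]
tcp grinder mm -353.2 -11.6 z 0.0316 yaw off deg 11.21
```

View pics/wrist_g3.png

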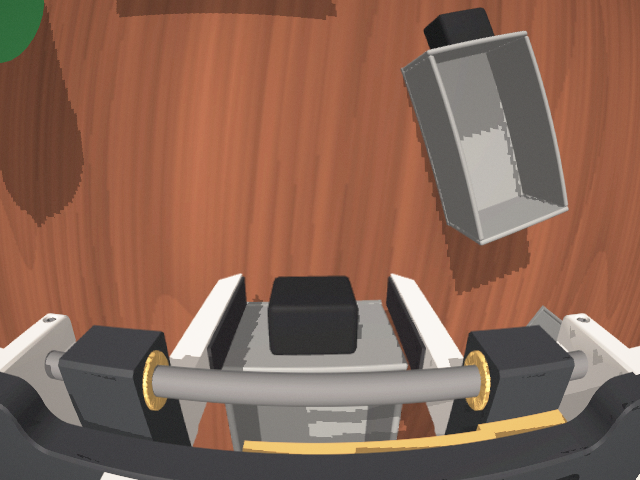

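>>> {"api": "send_rows", "payload": {"moves": "1 0 0 0 0;1 0 0 0 0;1 0 0 0 0;1 0 0 0 0", "newtons": 15}}

```text
clock: 16.55
tcp_pos: [0.5962, 0.1968, 0.0336]
orientation: [3.11, -0.016, 1.681]
wrist_force: [0.4, 0.3, -0.5]
finger_gap: 0.0464
```

```bash
python3 st.py; python3 binm.py h
```

```text
t 16.55 p [0.5962 0.1968 0.0336] rpy [ 3.11  -0.016  1.681] r 0.3042 alpha -21.2 F [ 0.4  0.3 -0.5] gap 0.0464 j [-0.12  0.84 -0.39  1.74  0.5   0.62 -0.69]
scene 234 bin rect grinder mm [-276.6    4.5] [162.5  91.1] 11.5 ext [-363.2  -47.3] [-191.6   60.8]
  pull top 36 [-347.1  -15.6   59.1] [-357.  -35.   57.] [-342.    6.   63.]
side 91 bin rect grinder mm [-234.     8.9] [70.  84.1] 8.9 ext [-262.1  -37.9] [-194.6   54.2]
  pull top 82 [-355.9   -4.8   58.9] [-365.  -24.   56.] [-343.   11.   62.]
wrist 1087 bin rect grinder mm [-335.8   -8.1] [ 5.4 45.2] 11.2 ext [-341.1  -30.3] [-328.9   14.6]
  pull top 4294 [-350.7  -10.5   60.2] [-363.  -31.   57.] [-337.    9.   62.]
tcp grinder mm -353.7 -10.9 z 0.0335 yaw off deg 11.19
```

Still closing; wait a little.

>>> {"api": "send_rows", "payload": {"moves": "1 0 0 0 0;1 0 0 0 0;1 0 0 0 0"}}

```text
clock: 17.0
tcp_pos: [0.5956, 0.1969, 0.0336]
orientation: [3.111, -0.016, 1.681]
wrist_force: [-0.4, 0.2, 0.9]
finger_gap: 0.0406
```

```bash
python3 st.py; python3 binm.py i
```

```text
t 17.0 p [0.5956 0.1969 0.0336] rpy [ 3.111 -0.016  1.681] r 0.3043 alpha -21.0 F [-0.4  0.2  0.9] gap 0.0406 j [-0.12  0.84 -0.39  1.74  0.5   0.62 -0.69]
scene 246 bin rect grinder mm [-274.7    4.7] [157.6  89.8] 10.3 ext [-357.9  -46.8] [-191.8   60.7]
  pull top 30 [-347.6  -15.5   59.2] [-354.  -29.   57.] [-342.    3.   63.]
side 101 bin rect grinder mm [-234.4   10.1] [70.7 86.6] 9.2 ext [-262.4  -38.2] [-194.    54.6]
  pull top 76 [-354.8   -3.8   59.1] [-366.  -25.   56.] [-343.   10.   63.]
wrist 1099 bin rect grinder mm [-335.7   -8.1] [ 4.7 45.4] 10.0 ext [-341.7  -30.3] [-329.6   14.6]
  pull top 4326 [-350.7  -10.7   60.2] [-364.  -31.   57.] [-337.    8.   62.]
tcp grinder mm -353.7 -10.9 z 0.0336 yaw off deg 11.18
```

>>> {"api": "send_rows", "payload": {"moves": "1 0 0.3 0 4;1 0 0.3 0 4;1 0 0.3 0 3;1 0 0.2 0 1;1 0 0 0 0"}}

```text
clock: 17.65
tcp_pos: [0.6084, 0.1947, 0.0338]
orientation: [3.113, -0.019, 1.466]
wrist_force: [-0.4, 0.9, 1.0]
finger_gap: 0.0405
```

```bash
python3 st.py; python3 binm.py j
```

```text
t 17.65 p [0.6084 0.1947 0.0338] rpy [ 3.113 -0.019  1.466] r 0.3056 alpha -11.2 F [-0.4  0.9  1. ] gap 0.0405 j [-0.15  0.84 -0.34  1.71  0.43  0.63 -0.83]
scene 233 bin rect grinder mm [-277.     3.3] [ 92.  166.1] 88.9 ext [-359.5  -43.9] [-193.2   49.6]
  pull top 1 [-343.8  -13.9   59.9] [-344.  -14.   60.] [-344.  -14.   60.]
side 149 bin rect grinder mm [-266.4   -1.9] [ 86.8 141.9] 88.4 ext [-338.5  -45.6] [-194.6   40.6]
  pull top 43 [-356.2    9.3   58.1] [-362.   -9.   56.] [-348.   23.   62.]
wrist 1084 bin rect grinder mm [-334.5    0.7] [45.2  4.8] 87.9 ext [-337.1  -22. ] [-331.4   23.2]
  pull top 4513 [-350.1    1.5   60.3] [-361.  -18.   57.] [-337.   21.   62.]
tcp grinder mm -352.7 1.9 z 0.0338 yaw off deg -1.09
```

>>> {"api": "send_rows", "payload": {"moves": "1 -1.2 -0.15 0 -0.5;1 -1.2 0 0 -0.5;1 -1.2 0 0 0;1 -1.2 0 0 0;1 -0.8 0 0 0;1 0 0 0 0"}}

```text
clock: 18.4
tcp_pos: [0.6021, 0.1381, 0.0339]
orientation: [3.11, -0.026, 1.487]
wrist_force: [0.9, 1.4, 1.5]
finger_gap: 0.0405
```

```bash
python3 st.py; python3 binm.py k
```

```text
t 18.4 p [0.6021 0.1381 0.0339] rpy [ 3.11  -0.026  1.487] r 0.2499 alpha -14.8 F [0.9 1.4 1.5] gap 0.0405 j [-0.05  0.82 -0.35  1.78  0.46  0.58 -0.76]
scene 230 bin rect grinder mm [-219.3    0.6] [164.9  91. ] 0.0 ext [-301.8  -44.9] [-136.9   46.2]
  pull top 1 [-282.6   23.2   57.4] [-283.   23.   57.] [-283.   23.   57.]
side 113 bin rect grinder mm [-198.6   -2.1] [ 85.4 120. ] 89.4 ext [-259.   -45.3] [-138.3   40.1]
  pull top 57 [-298.6    6.8   59. ] [-305.  -14.   57.] [-287.   22.   62.]
wrist 1083 bin rect grinder mm [-277.4   -0.4] [45.3  4.9] 89.0 ext [-279.7  -23.1] [-274.6   22.1]
  pull top 4357 [-2.929e+02  1.000e-01  6.040e+01] [-304.  -20.   57.] [-280.   19.   62.]
tcp grinder mm -296.1 0.3 z 0.0338 yaw off deg 0.18
```

>>> {"api": "send_rows", "payload": {"moves": "1 -1.2 0 0 0;1 -1.2 0 0 0;1 -1.2 0 0 0;1 -1.2 0 0 0;1 -1.2 0 0 0;1 -1.2 0 0 0;1 -1.2 0 0 0;1 -1 0 0 0;1 -0.6 0 0 0;1 0 0 0 0"}}

```text
clock: 19.55
tcp_pos: [0.597, 0.0429, 0.0344]
orientation: [3.1, -0.042, 1.493]
wrist_force: [1.6, 2.6, 2.8]
finger_gap: 0.0405
```

```bash
python3 st.py; python3 binm.py l
```

```text
t 19.55 p [0.597  0.0429 0.0344] rpy [ 3.1   -0.042  1.493] r 0.1609 alpha -24.9 F [1.6 2.6 2.8] gap 0.0405 j [ 0.14  0.81 -0.38  1.84  0.48  0.53 -0.62]
scene 95 bin rect grinder mm [-134.8   40.8] [148.1  14.6] 2.9 ext [-208.5   30.4] [-60.8  48.3]
side 56 bin rect grinder mm [-132.9  -38.9] [ 17.3 157.8] 82.2 ext [-210.9  -44.6] [-53.8 -20.3]
  pull top 66 [-203.     8.9   60. ] [-210.  -11.   57.] [-186.   23.   64.]
wrist 1194 bin rect grinder mm [-181.8    2.3] [45.   5.5] 89.2 ext [-184.7  -20.2] [-178.8   24.8]
  pull top 4525 [-197.6    3.    60.9] [-208.  -17.   57.] [-184.   22.   62.]
tcp grinder mm -200.6 3.5 z 0.0343 yaw off deg 0.46
```

>>> {"api": "send_rows", "payload": {"moves": "1 -0.8 -0.2 0 0;1 -0.8 -0.1 0 0;1 -0.8 0 0 0;1 -0.6 0 0 0;1 -0.5 0 0 0"}}

```text
clock: 20.2
tcp_pos: [0.5932, 0.0202, 0.0346]
orientation: [3.094, -0.058, 1.503]
wrist_force: [-0.8, 13.9, 3.1]
finger_gap: 0.0408
```

```bash
python3 st.py; python3 binm.py m|tail -3
```

```text
t 20.2 p [0.5932 0.0202 0.0346] rpy [ 3.094 -0.058  1.503] r 0.1394 alpha -28.7 F [-0.8 13.9  3.1] gap 0.0408 j [ 0.2   0.8  -0.4   1.86  0.49  0.51 -0.57]
wrist 1245 bin rect grinder mm [-159.     0.6] [44.3  5.1] 88.9 ext [-162.   -21.5] [-156.2   22.7]
  pull top 4651 [-174.9    0.6   61.2] [-186.  -19.   57.] [-162.   20.   63.]
tcp grinder mm -177.3 1.5 z 0.0345 yaw off deg 0.99
```

>>> {"api": "send_rows", "payload": {"moves": "1 -0.6 0 0 0;1 -0.6 0 0 0;1 -0.6 0 0 0"}}

```text
clock: 20.65
tcp_pos: [0.5925, 0.0195, 0.0345]
orientation: [3.09, -0.079, 1.516]
wrist_force: [0.5, 11.8, 3.9]
finger_gap: 0.0404
```

```bash
python3 st.py; python3 binm.py n|tail -3
```

```text
t 20.65 p [0.5925 0.0195 0.0345] rpy [ 3.09  -0.079  1.516] r 0.1385 alpha -29.4 F [ 0.5 11.8  3.9] gap 0.0404 j [ 0.23  0.81 -0.42  1.87  0.49  0.5  -0.54]
wrist 1555 bin rect grinder mm [-163.    -8.8] [61.2 23. ] 62.9 ext [-183.6  -33.5] [-155.9   22.3]
  pull top 4685 [-1.745e+02  1.000e-01  6.120e+01] [-185.  -20.   57.] [-162.   19.   63.]
tcp grinder mm -176.6 1.0 z 0.0344 yaw off deg 1.72
```

>>> {"api": "send_rows", "payload": {"moves": "-0.5 0 0 0 0;-0.5 0 0 0 0;-0.5 0 0 0 0;-0.5 0 0 0 0;-0.5 1 0 0 0;-0.5 1 0 0 0;-0.5 1 0 -0.5 0;-0.5 1 0 -2 0;-0.5 1 0 -3 0;-0.5 0.3 0 -3 0;-0.5 0.3 0 -3 0;-0.5 0 0 0 0"}}

```text
clock: 22.0
tcp_pos: [0.5851, 0.0713, 0.1558]
orientation: [3.099, -0.074, 1.522]
wrist_force: [-0.1, 0.0, 0.2]
finger_gap: 0.0706
```

```bash
python3 st.py; python3 binm.py o
```

```text
t 22.0 p [0.5851 0.0713 0.1558] rpy [ 3.099 -0.074  1.522] r 0.1814 alpha -18.8 F [-0.1  0.   0.2] gap 0.0706 j [ 0.21  0.63 -0.53  1.8   0.36  0.75 -0.54]
scene 121 bin rect grinder mm [-121.8    5.2] [106.7  93.5] 72.1 ext [-172.5  -43.3] [-61.1  47. ]
  pull top 63 [-173.     2.7   58.5] [-182.  -17.   56.] [-164.   20.   63.]
side 78 bin rect grinder mm [-119.1  -37.1] [ 46.9 116.2] 64.3 ext [-164.4  -46.1] [-56.6   8.9]
  pull top 81 [-175.3   -4.    59. ] [-187.  -22.   56.] [-165.   13.   62.]
wrist 994 bin rect grinder mm [-145.4   -0.9] [32.  84.6] 0.7 ext [-161.2  -43.2] [-128.9   41.4]
  pull top 1459 [-174.1   -1.4   60.1] [-185.  -20.   57.] [-161.   18.   62.]
tcp grinder mm -225.3 -13.4 z 0.1511 yaw off deg 1.97
```

View pics/wrist_o.png

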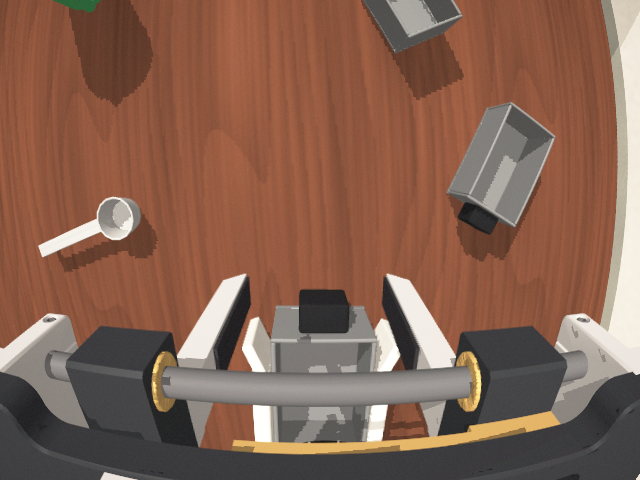

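View pics/scene_o.png

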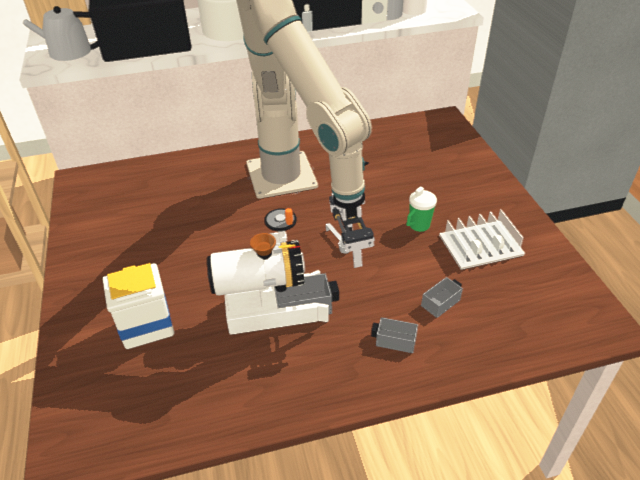

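>>> {"api": "send_rows", "payload": {"moves": "-0.5 2.5 0 -2 1;-0.5 2.5 0 -2 1;-0.5 1.5 0 -1 0;-0.5 0 0 0 0"}}

```text
clock: 22.55
tcp_pos: [0.581, 0.1297, 0.2005]
orientation: [3.121, -0.068, 1.481]
wrist_force: [0.2, -0.9, -0.1]
finger_gap: 0.0703
```

```bash
python3 st.py; python3 binm.py p; python3 - <<'E'
from m import *
from dial import G
c=cap("wrist");H=hsv(c);X=fcloud(c);g=G(X)*1000
w=(abs(g[...,2]-59.5)<2.5)&(H[...,1]<40)&(H[...,2]>150)&(g[...,0]>-165)&(g[...,0]<-100)&(abs(g[...,1])<80)
Q=g[w]
for s in(-1,1):
    q=Q[Q[:,1]*s>0]; print("lip",s,"minx",np.percentile(q[:,0],[0,1,3]).round(1),"max|y|",abs(q[:,1]).max().round(1))
    k=q[q[:,0]>-118]; print("   cheek y",np.percentile(k[:,1],[2,50,98]).round(1) if len(k) else None,len(k))
    for a in range(-150,-105,5):
        k=q[(q[:,0]>a)&(q[:,0]<a+5)]
        if len(k): print("     ",a,np.percentile(k[:,1],[3,97]).round(1))
b=(abs(g[...,2]-69)<3)&(H[...,1]<60)&(g[...,0]>-170)&(g[...,0]<-100)&(abs(g[...,1])<50)&(H[...,2]<190)
P=g[b];print("bin rim",b.sum())
for a in range(-42,42,7):
    k=P[(P[:,1]>a)&(P[:,1]<a+7)]; print(a,np.percentile(k[:,0],[0,2]).round(1) if len(k) else None)
for a in range(-160,-100,10):
    k=P[(P[:,0]>a)&(P[:,0]<a+10)]; print("x",a,np.percentile(k[:,1],[1,99]).round(1) if len(k) else None)
im=c["image"][:,:,::-1];cv2.imwrite("pics/wq.png",cv2.resize(im[200:440,200:460],None,fx=3,fy=2.5))
E
```

```text
t 22.55 p [0.581  0.1297 0.2005] rpy [ 3.121 -0.068  1.481] r 0.2355 alpha -10.3 F [ 0.2 -0.9 -0.1] gap 0.0703 j [ 0.11  0.59 -0.54  1.72  0.31  0.87 -0.63]
scene 125 bin rect grinder mm [-109.3    2.5] [99.9 89.9] 1.6 ext [-159.2  -43.8] [-60.6  47.5]
  pull top 70 [-173.5    0.2   59.2] [-183.  -16.   56.] [-164.   22.   63.]
side 127 bin rect grinder mm [-109.5   -1.8] [109.   87.9] 1.2 ext [-163.8  -45.2] [-54.2  42.3]
  pull top 84 [-175.6   -3.4   58.8] [-187.  -21.   56.] [-163.   15.   62.]
wrist 461 bin rect grinder mm [-158.    -0.7] [83.9  8.2] 89.0 ext [-161.8  -42.7] [-153.2   41.2]
  pull top 947 [-174.8   -1.    60.1] [-186.  -19.   57.] [-162.   18.   62.]
tcp grinder mm -281.3 -20.2 z 0.1986 yaw off deg -0.51
lip -1 minx [-148.  -147.8 -147.5] max|y| 63.5
   cheek y [-59.9 -52.4 -45.3] 39
      -150 [-63.4 -59.5]
lip 1 minx [-148.  -147.9 -147.8] max|y| 66.2
   cheek y [48.4 52.6 58.9] 15
      -150 [57.9 65.5]
      -145 [58. 58.]
bin rim 481
-42 [-160.6 -160.4]
-35 [-160.1 -160.1]
-28 [-160.2 -160. ]
-21 [-160.2 -160. ]
-14 [-160.5 -160.3]
-7 [-160.5 -160.5]
0 [-161.3 -161.2]
7 [-161.8 -161.5]
14 [-161.3 -161.2]
21 [-161.7 -161.4]
28 [-160.9 -160.8]
35 [-160.7 -160.6]
x -160 [-42.6  40.7]
x -150 None
x -140 None
x -130 None
x -120 [-41.4 -38.4]
x -110 [-41.8  41.2]
```

View pics/wrist_p.png

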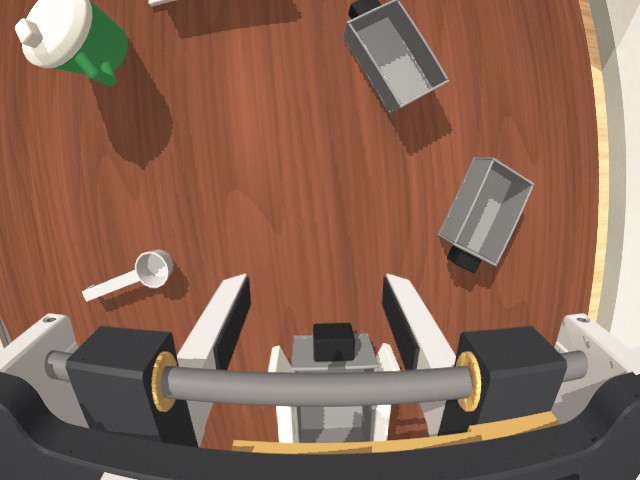

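>>> {"api": "send_rows", "payload": {"moves": "1 -1.5 0.7 3 0;1 -1.5 0.7 3 0;1 -1.5 0.5 3 0;1 -1 0.2 3 0;1 0 0 2 0;1 0 0 0 0", "newtons": 20}}

```text
clock: 23.35
tcp_pos: [0.5979, 0.0659, 0.0462]
orientation: [3.129, -0.059, 1.467]
wrist_force: [-0.1, -0.1, -0.2]
finger_gap: 0.0259
```

```bash
python3 st.py; python3 binm.py r|tail -2
```

```text
t 23.35 p [0.5979 0.0659 0.0462] rpy [ 3.129 -0.059  1.467] r 0.1816 alpha -20.1 F [-0.1 -0.1 -0.2] gap 0.0259 j [ 0.14  0.8  -0.42  1.8   0.45  0.6  -0.64]
  pull top 287 [-163.2    1.1   59.9] [-232.  -12.   56.] [-160.   16.   64.]
tcp grinder mm -225.4 5.3 z 0.0501 yaw off deg -0.98
```

>>> {"api": "send_rows", "payload": {"moves": "1 0 -0.6 0.5 -0.8;1 0 0 0.5 -0.5;1 0 0 0 0;1 0 0 0 0"}}

```text
clock: 23.9
tcp_pos: [0.5969, 0.0701, 0.0433]
orientation: [3.115, -0.062, 1.495]
wrist_force: [-0.6, 0.3, -0.1]
finger_gap: 0.0004
```

```bash
python3 st.py; python3 binm.py s|tail -2
```

```text
t 23.9 p [0.5969 0.0701 0.0433] rpy [ 3.115 -0.062  1.495] r 0.185 alpha -20.8 F [-0.6  0.3 -0.1] gap 0.0004 j [ 0.13  0.8  -0.42  1.82  0.46  0.57 -0.63]
  pull top 73 [-166.     1.5   60.4] [-171.    0.   59.] [-161.    3.   61.]
tcp grinder mm -227.4 1.2 z 0.0431 yaw off deg 0.51
```

View pics/wrist_s.png

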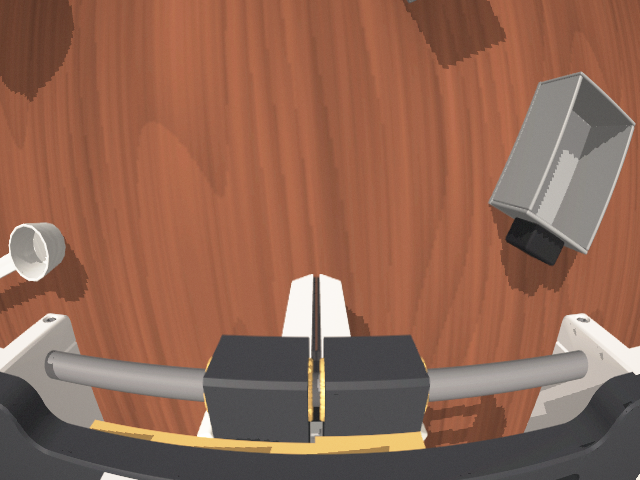

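>>> {"api": "send_rows", "payload": {"moves": "1 -0.7 -0.2 0.2 0;1 -0.7 0 0.2 0;1 -0.7 0 0 0;1 -0.7 0 0 0"}}

```text
clock: 24.45
tcp_pos: [0.5928, 0.041, 0.037]
orientation: [3.115, -0.062, 1.496]
wrist_force: [-0.2, 0.5, 0.4]
finger_gap: 0.0002
```

>>> {"api": "send_rows", "payload": {"moves": "1 -0.5 0 0 0;1 -0.5 0 0 0"}}

```text
clock: 24.65
tcp_pos: [0.5945, 0.0383, 0.0374]
orientation: [3.109, -0.075, 1.498]
wrist_force: [-1.0, 13.4, -1.2]
finger_gap: 0.0008
```

```bash
python3 st.py; python3 binm.py t|tail -2
```

```text
t 24.65 p [0.5945 0.0383 0.0374] rpy [ 3.109 -0.075  1.498] r 0.1556 alpha -25.2 F [-1.  13.4 -1.2] gap 0.0008 j [ 0.2   0.81 -0.43  1.84  0.47  0.54 -0.58]
  pull top 65 [-183.7    0.9   59.5] [-185.  -18.   56.] [-167.   19.   62.]
tcp grinder mm -195.7 1.4 z 0.0373 yaw off deg 0.72
```

>>> {"api": "send_rows", "payload": {"moves": "1 -0.8 0 0 0;1 -0.8 0 0 0"}}

```text
clock: 25.0
tcp_pos: [0.5945, 0.0387, 0.0375]
orientation: [3.105, -0.096, 1.507]
wrist_force: [-0.3, 14.4, -1.1]
finger_gap: 0.0003
```

>>> {"api": "send_rows", "payload": {"moves": "1 1.5 0 0 0;1 2 0 0 0;1 2 0 -2 0;1 2.5 0 -4 0;1 2.5 0 -4 0;1 2.5 0 -4 0;1 2 0 -3 0;1 0 0 0 0"}}

```text
clock: 25.8
tcp_pos: [0.5959, 0.1776, 0.2271]
orientation: [3.109, -0.097, 1.506]
wrist_force: [1.1, 0.3, 0.0]
finger_gap: 0.0005
```

```bash
python3 st.py; python3 binm.py u; python3 dial.py v; python3 - <<'E'
from m import *
from dial import G
c=cap("wrist");H=hsv(c);X=fcloud(c);g=G(X)*1000
w=(abs(g[...,2]-59.5)<2.5)&(H[...,1]<40)&(H[...,2]>150)&(g[...,0]>-165)&(g[...,0]<-100)&(abs(g[...,1])<80)
Q=g[w]
for s in(-1,1):
    q=Q[Q[:,1]*s>0]
    if len(q): print("lip",s,np.percentile(q[:,0],[0,3]).round(1))
b=(abs(g[...,2]-69)<3)&(H[...,1]<60)&(g[...,0]>-170)&(g[...,0]<-150)&(abs(g[...,1])<50)&(H[...,2]<190)
P=g[b];xs=[];ys=[]
for a in range(-42,42,7):
    k=P[(P[:,1]>a)&(P[:,1]<a+7)]
    if len(k): xs.append(np.percentile(k[:,0],2));ys.append(a+3.5)
print(np.round(xs,1),"slope",np.polyfit(ys,xs,1), "z of rim",np.median(P[:,2]))
k=P[P[:,0]<-156]; print("y ext",k[:,1].min(),k[:,1].max())
E
```

```text
t 25.8 p [0.5959 0.1776 0.2271] rpy [ 3.109 -0.097  1.506] r 0.2857 alpha -12.1 F [1.1 0.3 0. ] gap 0.0005 j [ 0.06  0.59 -0.57  1.64  0.3   0.93 -0.65]
scene 127 bin rect grinder mm [-110.1    1.8] [88.7 97.5] 89.2 ext [-158.8  -42.3] [-60.7  46.2]
  pull top 66 [-173.     4.    59.3] [-182.  -15.   56.] [-164.   22.   63.]
side 133 bin rect grinder mm [-108.8   -0.8] [108.1  86.2] 0.5 ext [-163.   -44.4] [-54.4  42.3]
  pull top 84 [-175.5   -3.    58.3] [-187.  -20.   56.] [-163.   16.   62.]
tcp grinder mm -328.5 -11.0 z 0.221 yaw off deg 0.88
scene red 22 295.0 246.8 dial -0.015 rad 0.0545
  ptr y 0.001 z 0.2262 287.4 245.8
side red 18 346.7 221.2 dial -0.037 rad 0.0532
  ptr y -0.0003 z 0.226 354.5 214.9Traceback (most recent call last):
  File "<stdin>", line 14, in <module>
    raise TypeError("expected non-empty vector for x")
TypeError: expected non-empty vector for x
```

```bash
python3 - <<'E'
import cv2,numpy as np
a=cv2.imread('pics/scene_v.png');b=cv2.imread('pics/scene0.png')
s=cv2.imread('pics/side_v.png')
o=np.hstack([cv2.resize(a[190:350,190:530],(800,376))]); p=cv2.resize(s[180:340,240:440],None,fx=2.5,fy=1.4)
cv2.imwrite('pics/fin.png',o)
cv2.imwrite('pics/fin2.png',cv2.resize(s[180:310,290:430],None,fx=4,fy=4,interpolation=cv2.INTER_CUBIC))
d=cv2.absdiff(a,b).max(2)
for n,(u0,u1,v0,v1) in dict(cup=(405,437,186,232),rack=(440,525,210,268),scoop=(325,355,223,254),box=(104,174,264,348)).items(): print(n,(d[v0:v1,u0:u1]>40).mean().round(3))
E
```

```text
cup 0.181
rack 0.0
scoop 0.0
box 0.115
```

View pics/fin.png

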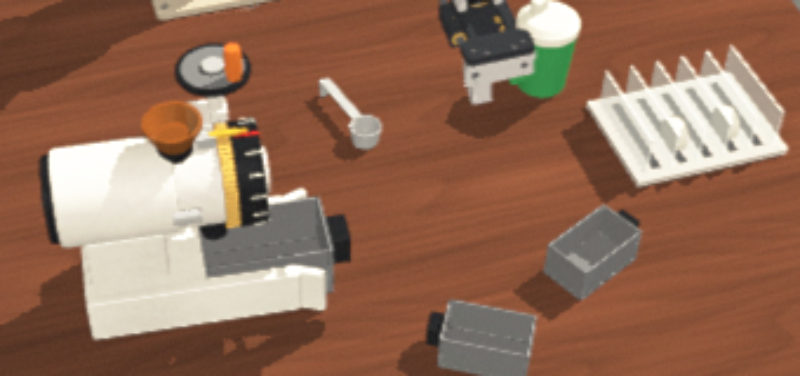

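View pics/fin2.png

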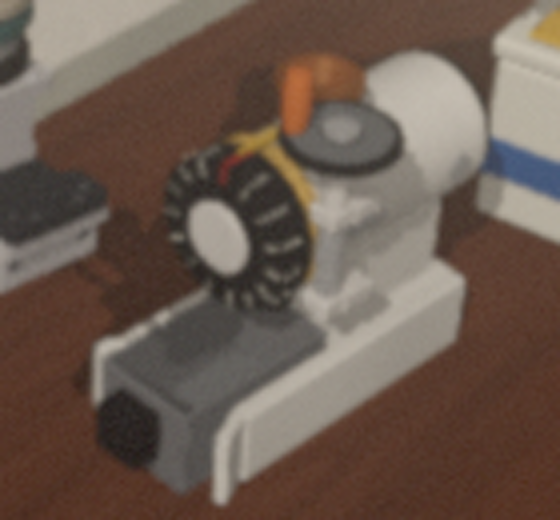

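The red line runs straight on from the pointer, and the bin stands square in the bay. The cup difference is the gripper standing in front of it. The box difference is probably the arm's moved shadow, since the arm never went near the box.

```bash
python3 -c "
from plant import arm
s=arm.get_state();print(s['clock'],s['wrist_force'],abs(s['qd']).max());print(arm.sign_off())"
```

```text
26.15 [-0.67967567 -0.64119172  0.71231861] 0.008414638660311308
the job is handed in; nothing more can be done
None
```

The grinder is set and the bin is in the bay; I handed the job in at about 26 s of the 67 s, and no verdict was reported.

- **Handwheel:** I gripped the handle and carried it about 3.9 turns counter-clockwise, then let go. The last wrist view, after letting go, put the dial at -0.011 rad with the red line under the pointer. At the end the scene view read -0.015 and the coarser side view -0.037. All are within 0.045, but the side view leaves little margin.
- **Bin:** I gripped the pull, squared the bin, slid it in and let go. I then pushed its front with closed fingers, and it held against 14 N without moving.
    - **Front rim:** the two final views put it at -159 and -163 mm (-160 is fully home). They disagree by their usual bias and average about -161, so up to about 2 mm short at most.
    - **Offset and angle:** it is within about 2 mm of the middle and under 1° off square.
- **Checks:**
    - **Failed:** my last close-up check of the bin from the wrist camera did not work, because the rim was out of view.
    - **Picture comparison:** the rack and scoop are unchanged. The cup was partly hidden by the gripper, and the formula box differed slightly. I put that down to the arm's shadow; the arm did not go near either.
    - **Arm:** it stood clear of everything at the end.

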